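# Put the washed lids back on the popper, the jar and the striped bowls

## Task

The four washed lids lie drying on the maple shelf. Put each one back on the vessel it belongs to: the steel lid on the popper, the wooden lid on the glass jar, and the ceramic lids with the blue and the red rings on the bowls with stripes of the same colour, every lid level and fully seated in its mouth. Set the lids down without dropping them, do not shove or tip the vessels, and leave the salt shaker and the spatula alone.

Things in the scene. Friction and masses are not known exactly. Their poses are not given: they have to be found in the camera images.
- popper_lid_knob (a point): Popper's lid: bare steel, six dark vents, black knob; 166 mm disc, 0.28 kg, loose, lies knob up on its plug. Knob on the axis: 26 mm thick, 27 mm high, above a neck 9 mm high. Point: on the knob's axis (z up), 41 mm above the lid's lowest face, 24 mm above its top face, 12 mm below the knob's top. Flange underside 31 mm below the point; below it a plug 10 mm deep, 142 mm wide tapering to 132 mm.
- jar_lid_knob (a point): Jar's lid: brown wood, wooden knob; 100 mm disc, 0.12 kg, loose, lies knob up on its plug. Knob on the axis: 26 mm thick, 27 mm high, above a neck 9 mm high. Point: on the knob's axis (z up), 41 mm above the lid's lowest face, 24 mm above its top face, 12 mm below the knob's top. Flange underside 31 mm below the point; below it a plug 10 mm deep, 76 mm wide tapering to 66 mm.
- blue_lid_knob (a point): Blue bowl's lid: ivory ceramic, two blue rings, blue knob; 146 mm disc, 0.3 kg, loose, lies knob up on its plug. Knob on the axis: 26 mm thick, 27 mm high, above a neck 9 mm high. Point: on the knob's axis (z up), 41 mm above the lid's lowest face, 24 mm above its top face, 12 mm below the knob's top. Flange underside 31 mm below the point; below it a plug 10 mm deep, 120 mm wide tapering to 110 mm.
- red_lid_knob (a point): Red bowl's lid: ivory ceramic, two red rings, red knob; 122 mm disc, 0.22 kg, loose, lies knob up on its plug. Knob on the axis: 26 mm thick, 27 mm high, above a neck 9 mm high. Point: on the knob's axis (z up), 41 mm above the lid's lowest face, 24 mm above its top face, 12 mm below the knob's top. Flange underside 31 mm below the point; below it a plug 10 mm deep, 96 mm wide tapering to 86 mm.
- popper_mouth (a point): Stovetop popper: steel pan, 160 mm across, 115 mm high, mouth 152 mm, loose, 0.95 kg. Point: centre of the open mouth, in the rim's plane, z up. With its lid home (flange on the rim) the knob point is 31 mm above this point, within 5 mm of its axis. Black handle along its +x, 25 mm below the rim, with a crank at the end, reaching 285 mm from the axis and 20 mm above the rim.
- jar_mouth (a point): Clear glass storage jar with greenish rim, 96 mm across, 125 mm high, mouth 86 mm, loose, 0.55 kg. Point: centre of the open mouth, in the rim's plane, z up. With its lid home (flange on the rim) the knob point is 31 mm above this point, within 5 mm of its axis.
- blue_bowl_mouth (a point): Ivory ceramic bowl with blue stripes and rim, 140 mm across, 80 mm high, mouth 130 mm, loose, 0.6 kg. Point: centre of the open mouth, in the rim's plane, z up. With its lid home (flange on the rim) the knob point is 31 mm above this point, within 5 mm of its axis.
- red_bowl_mouth (a point): Ivory ceramic bowl with red stripes and rim, 116 mm across, 70 mm high, mouth 106 mm, loose, 0.45 kg. Point: centre of the open mouth, in the rim's plane, z up. With its lid home (flange on the rim) the knob point is 31 mm above this point, within 5 mm of its axis.
- shaker_center (a point): Salt shaker, white with a steel top, 44 mm across, 75 mm high, stands loose between the lids and the vessels; to be left alone. Point: its centre, half-way up.
- spatula_handle (a point): Orange silicone spatula, 268 mm long, blade 55 mm wide, lies loose between the vessels; to be left alone. Point: on the axis of its 16 mm round handle, 70 mm from the end and 8 mm above the shelf; x points to the blade.
There are look-alikes about, which are no part of the job. Leave any orange or pink look-alike of the part that bears popper_lid_knob alone.

How it is judged:
By the outcome, as a careful person would: the job done as asked, in the order asked, and still so for the second after the job is handed in, with the robot touching nothing.
It also fails if it takes over 115 s, if anything falls off the work surface, if the arm or the gripper's body presses on something with over 40 N, if the wrist force passes 120 N, or if a joint passes its speed limit or range.

## Robot

A 7-joint arm with a two-finger parallel gripper is mounted at the origin on the work surface. World frame = base frame: x ahead of the robot, y to its left, z up, the work surface at z = 0. Lengths are in m, angles in rad, forces in N, time in s.
With the tool pointing down it reaches from about 0.425 to 0.825 m from the base axis. Payload 3.6 kg.
Tool frame: the origin (TCP) lies between the finger pads; the fingertips stand 25 mm ahead of it and the grasp point (between the pads) lies 6 mm ahead of it; z points along the fingers, y is the direction in which the jaws open and shut (so a half turn about z gives the same grasp; the last joint's range is limited). The gripper opens to 85 mm and grips with 20 to 120 N. Pads are 22 mm wide; open, the fingers measure 114 mm over their backs; the gripper's body (76 mm by 85 mm) begins 54 mm behind the grasp point. The pads swing forward as they close: fully open they stand 13 mm farther back than shut.
Start: joints at [1.319, 0.615, -0.013, 1.423, 0.008, 1.103, -0.04], TCP at [0.146, -0.633, 0.256] pointing down, gripper open.
Joint ranges: [-3.12, 3.12], [-0.3, 2.06], [-1.34, 1.32], [0.26, 2.42], [-1.36, 4.5], [0.01, 1.98], [-2.84, 2.84]. Speed limits (rad/s): [2.79, 2.79, 3.14, 3.14, 3.14, 3.14, 3.14].

## Interface

Orientations are given as a 3x3 rotation matrix whose columns are the frame's x, y, z axes.
In Python, from workcell import env, solver, imaging, close_job gives the robot as it stands. Calls block until the motion is done:
- env.move_pose(position, orientation): joint-space move of the TCP to a pose.
- env.move_linear(position, speed=0.15, frame=None): straight line of the TCP; frame=None keeps the orientation; speed is the mean speed in m/s.
- env.goto_joints(angles): joint-space move.
- env.set_gripper(opening, f_grip=None): finger opening in m; f_grip is the grip in N (None keeps the last); returns when the fingers have stopped.
- env.hold(seconds).
- solver.solve_ik(position, orientation): joint angles nearest the present ones, or None.
- env.observe(): the state.
- imaging.grab_frame(name): name is "scene" or "top" or "wrist"; returns the picture (400x640x3 uint8, red, green, blue); there is no depth.
- imaging.camera_model(name): a dict with "fx", "fy", "cx", "cy" (pixels), "extrinsics" (4x4, takes a point from camera to world coordinates). Camera axes: x right, y down, z forward; pixel columns grow to the right and rows downward; lengths in m; the calibration is good to about 2 mm. The wrist camera is an equidistant fisheye: a pixel r from the principal point sees the ray r / f radians off the axis. A picture is of the moment at which its call begins: read the wrist's pose just before it. camera_model takes no time and is no camera call; for the wrist camera it gives the pose at the moment of the call.
A pose or a line that the arm cannot do raises env.PlanningError and nothing moves.
- close_job(): hands the job in, once; it reports no verdict.
The state is a dict: "time": time; "joint_pos": joint angles; "joint_vel": joint speeds; "effort": joint torques, N m; "eef_pos": TCP position; "tool_rot": TCP orientation; "contact_force": force on the tool from outside, world axes, zero at the start; "torque": the same for the moment, N m; "gripper_width": finger opening in m.
Only numpy, scipy, OpenCV 4.12 (cv2) and the standard library are available. Lean on these libraries where they do the work, as an engineer would, in place of code of your own. Each camera call takes 0.05 s, during which the arm holds its last target.

## Working session

There is one attempt and no reset: what is moved stays moved. The work goes in short steps, each a Python script; the robot and the scene stay as the last script left them, time stands still between calls to the robot, and variables do not carry over. Pictures are saved under pics/ and viewed, and the job is handed in when it is done.

```bash
ls; mkdir -p pics
python3 - <<'E'
from workcell import env, solver, imaging
import cv2, numpy as np
np.set_printoptions(precision=4,suppress=True)
for n in ["scene","top","wrist"]:
    m=imaging.camera_model(n); f=imaging.grab_frame(n)
    cv2.imwrite(f"pics/{n}0.png",f[:,:,::-1]); print(n,m)
print(env.observe())
E
```

```text
pics
scene {'fx': 455.3117634393058, 'fy': 455.3117634393058, 'cx': 314.98116061437, 'cy': 206.11721581746673, 'extrinsics': array([[ 0.4021,  0.6588, -0.6358,  1.4763],
       [ 0.9155, -0.2828,  0.286 , -0.3476],
       [ 0.0087, -0.6971, -0.7169,  1.2639],
       [ 0.    ,  0.    ,  0.    ,  1.    ]])}
top {'fx': 402.4598501739394, 'fy': 402.4598501739394, 'cx': 323.0016162347786, 'cy': 195.08599128363042, 'extrinsics': array([[-0.0036, -0.9862,  0.1657,  0.2322],
       [-0.9999,  0.002 , -0.0098,  0.1038],
       [ 0.0094, -0.1658, -0.9861,  1.4178],
       [ 0.    ,  0.    ,  0.    ,  1.    ]])}
wrist {'fx': 309.70691628693146, 'fy': 309.70691628693146, 'cx': 323.5625008681492, 'cy': 200.05387480660556, 'extrinsics': array([[ 0.2238, -0.9227, -0.3139,  0.2254],
       [-0.9746, -0.2129, -0.069 , -0.6142],
       [-0.0031,  0.3213, -0.947 ,  0.373 ],
       [ 0.    ,  0.    ,  0.    ,  1.    ]])}
{'time': 0.15, 'joint_pos': array([ 1.3185,  0.6157, -0.0127,  1.4245,  0.0081,  1.1034, -0.0404]), 'joint_vel': array([-0.0023, -0.0024,  0.0011, -0.0045,  0.0001,  0.0014,  0.001 ]), 'effort': array([  0.0004, -46.9661,   0.2592, -17.125 ,   0.01  ,   0.0071,
        -0.    ]), 'eef_pos': array([ 0.1454, -0.633 ,  0.2554]), 'tool_rot': array([[ 0.9746,  0.224 , -0.0005],
       [ 0.224 , -0.9746,  0.002 ],
       [-0.    , -0.002 , -1.    ]]), 'contact_force': array([0.572 , 1.0472, 0.3077]), 'torque': array([-0.0503,  0.0145,  0.0156]), 'gripper_width': 0.08531095309518791}
```

View pics/scene0.png

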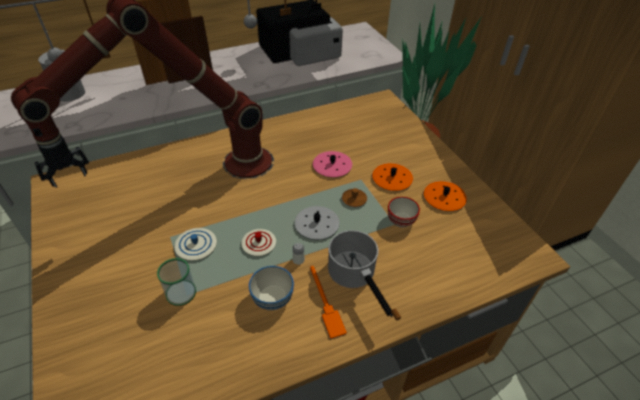

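View pics/top0.png

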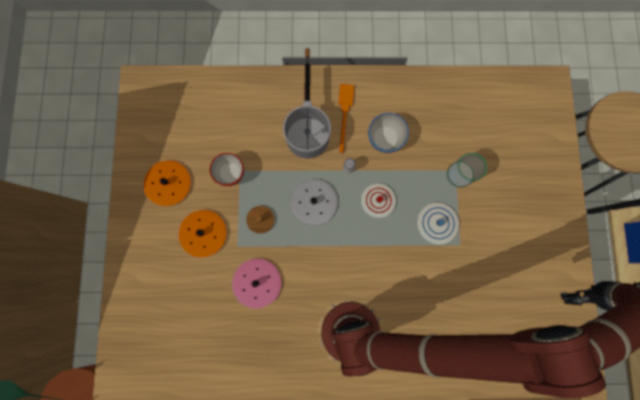

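View pics/wrist0.png

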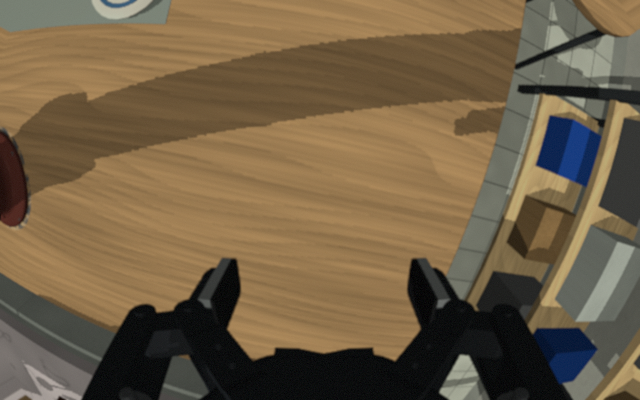

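Top view: lids on the mat are steel (314,201), wood (261,219), red (379,200) and blue (439,223). The vessels are popper (307,131), blue bowl (388,133), red bowl (227,169) and jar (~470,170). The shaker is at (350,165) and the spatula at (345,115). Next I'll zoom in.

Run:
```python
import cv2, numpy as np
t=cv2.imread('pics/top0.png'); s=cv2.imread('pics/scene0.png')
cv2.imwrite('pics/topz1.png',cv2.resize(t[40:260,195:355],None,fx=2.7,fy=2.7,interpolation=cv2.INTER_CUBIC))
cv2.imwrite('pics/topz.png',cv2.resize(t[70:260,200:500],(798,505),interpolation=cv2.INTER_CUBIC))
cv2.imwrite('pics/scenez.png',cv2.resize(s[140:350,150:450],(800,560),interpolation=cv2.INTER_CUBIC))
```

```text
(no output)
```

View pics/topz.png

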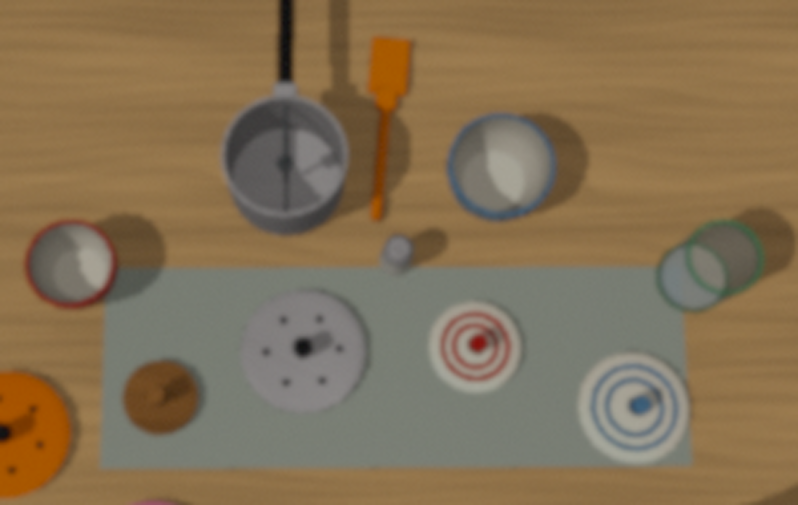

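View pics/scenez.png

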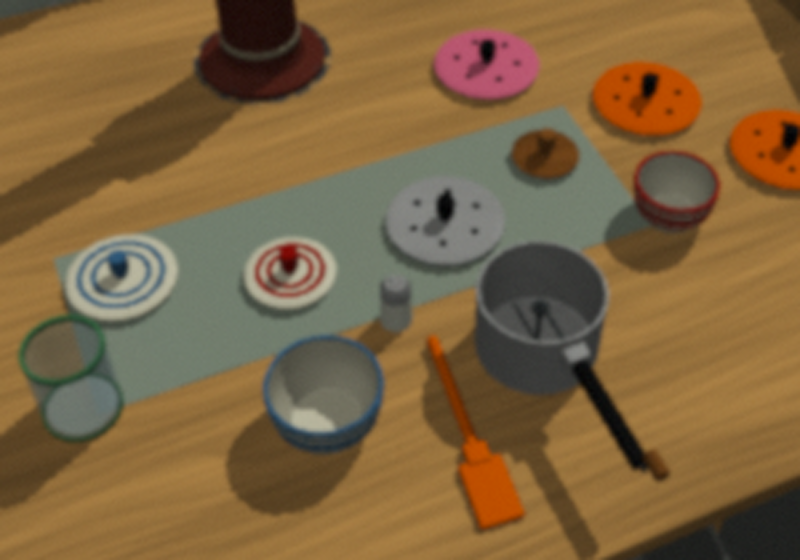

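```bash
cat > h.py <<'E'
import numpy as np
def ray(m,u,v,fish=False):
    x=(u-m['cx'])/m['fx']; y=(v-m['cy'])/m['fy']
    if fish:
        r=np.hypot(x,y); d=np.array([x/r*np.sin(r),y/r*np.sin(r),np.cos(r)]) if r>1e-9 else np.array([0,0,1.])
    else: d=np.array([x,y,1.])
    return m['extrinsics'][:3,:3]@d, m['extrinsics'][:3,3]
def atz(m,u,v,z,fish=False):
    d,o=ray(m,u,v,fish); return o+d*(z-o[2])/d[2]
def proj(m,p,fish=False):
    E=m['extrinsics']; q=(np.asarray(p)-E[:3,3])@E[:3,:3]
    if fish:
        h=np.hypot(q[...,0],q[...,1]); th=np.arctan2(h,q[...,2]); s=th/np.maximum(h,1e-12)
        return np.stack([m['cx']+m['fx']*q[...,0]*s,m['cy']+m['fy']*q[...,1]*s],-1)
    return np.stack([m['cx']+m['fx']*q[...,0]/q[...,2],m['cy']+m['fy']*q[...,1]/q[...,2]],-1)
def circle(c,r,n=72):
    a=np.linspace(0,2*np.pi,n,endpoint=False)
    return np.stack([c[0]+r*np.cos(a),c[1]+r*np.sin(a),np.full(n,c[2])],-1)
E
python3 - <<'E'
from workcell import imaging
from h import *
t=imaging.camera_model('top'); s=imaging.camera_model('scene')
P={'popper_lid':(304,351,.017),'jar_lid':(162,397,.017),'blue_lid':(634,408,.017),'red_lid':(475,347,.017),
'popper':(286,156,.115),'jar':(725,257,.125),'blue_bowl':(502,165,.080),'red_bowl':(71,263,.07),'shakertop':(399,246,.075),'shk_kn':(302,346,.053)}
S={'popper_lid':(445,223),'jar_lid':(545,155),'blue_lid':(121,278),'red_lid':(290,274),'popper':(541,295),'jar':(64,349),'blue_bowl':(323,387),'red_bowl':(676,183)}
for k,(u,v,z) in P.items():
    p=atz(t,200+u/2.66,70+v/2.658,z); o=[p[:2].round(4),np.hypot(*p[:2]).round(3)]
    if k in S: o.append(atz(s,150+S[k][0]*.375,140+S[k][1]*.375,z)[:2].round(4))
    print(k,*o)
E
```

```text
popper_lid [0.4428 0.1206] 0.459 [0.4556 0.1202]
jar_lid [0.3822 0.3068] 0.49 [0.3913 0.3082]
blue_lid [ 0.366  -0.3133] 0.482 [ 0.3759 -0.3125]
red_lid [ 0.4477 -0.1061] 0.46 [ 0.4576 -0.1056]
popper [0.6785 0.1422] 0.693 [0.6884 0.1425]
jar [ 0.5437 -0.4043] 0.678 [ 0.5491 -0.4   ]
blue_bowl [ 0.6781 -0.1383] 0.692 [ 0.6856 -0.1376]
red_bowl [0.5502 0.4199] 0.692 [0.5565 0.4203]
shakertop [ 0.5709 -0.0027] 0.571
shk_kn [0.4439 0.1227] 0.461
```

Run:
```python
from workcell import env, solver, imaging
import cv2, numpy as np, pickle
from h import *
R=np.array([[1,0,0],[0,-1,0],[0,0,-1.]])
for i,p in enumerate([(0.50,-0.25,0.30),(0.5,0.18,0.30)]):
    print(solver.solve_ik(p,R))
    env.move_pose(p,R)
    env.hold(0.3)
    m=imaging.camera_model('wrist'); f=imaging.grab_frame('wrist')
    cv2.imwrite(f'pics/w{i+1}.png',f[:,:,::-1]); pickle.dump(m,open(f'w{i+1}.pkl','wb'))
    o=env.observe(); print(o['time'],o['eef_pos'],m['extrinsics'][:3,3], o['contact_force'])
```

```text
[ 0.48104309  0.43243663 -0.08495741  1.62615607  0.04023121  1.08470764
 -1.18572545]
2.4 [ 0.49987784 -0.25034236  0.29994011] [ 0.58184269 -0.25021698  0.41769692] [ 0.6606935  -0.75766646  0.11822142]
[-0.23547437  0.39448639 -0.21836463  1.69710255  0.09556572  1.0604107
 -2.05512803]
4.3333 [0.5002038  0.1795025  0.29997628] [0.58230833 0.17959824 0.41776682] [-0.16561696 -0.31369177  0.16250965]
```

View pics/w1.png

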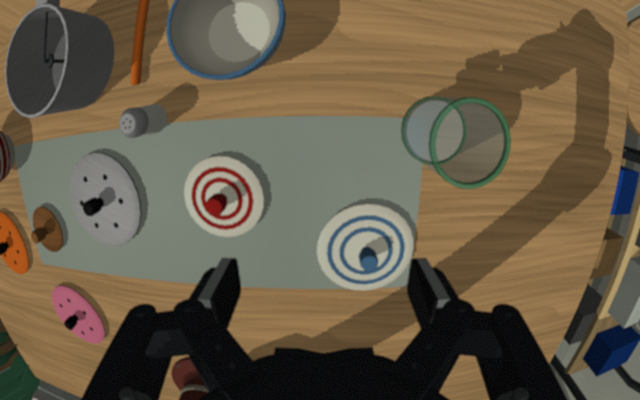

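View pics/w2.png

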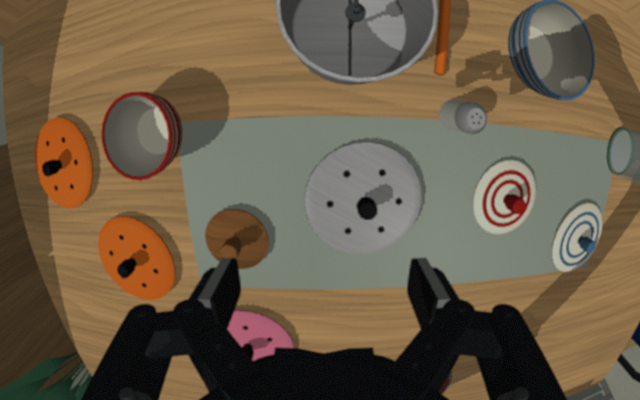

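```bash
cat > fit.py <<'E'
import numpy as np, cv2
from scipy.ndimage import map_coordinates
from scipy.optimize import minimize
from h import *
def grad(path,s=1.0):
    im=cv2.GaussianBlur(cv2.imread(path).astype(np.float32),(0,0),s)
    gx=cv2.Sobel(im,cv2.CV_32F,1,0,ksize=3);gy=cv2.Sobel(im,cv2.CV_32F,0,1,ksize=3)
    return np.minimum(np.sqrt((gx**2+gy**2).max(2)),150)
def score(g,m,fish,c,radii,mask=None):
    tot=0
    for r in radii:
        p=proj(m,circle(c,r,120),fish)
        ok=(p[:,0]>3)&(p[:,0]<636)&(p[:,1]>3)&(p[:,1]<396)
        if mask is not None: ok&=mask(p)
        if ok.sum()<50: return 0
        v=map_coordinates(g,[p[ok,1],p[ok,0]],order=1); tot+=v.mean()
    return tot/len(radii)
def fitxy(gms,c0,radii,z,span=.016,mask=None):
    best=None
    f=lambda q:-sum(score(g,m,fi,(q[0],q[1],z),radii,mask) for g,m,fi in gms)
    G=[(f((c0[0]+a,c0[1]+b)),c0[0]+a,c0[1]+b) for a in np.arange(-span,span+1e-9,.002) for b in np.arange(-span,span+1e-9,.002)]
    b=min(G); r=minimize(f,b[1:],method='Nelder-Mead',options=dict(initial_simplex=[b[1:],(b[1]+.001,b[2]),(b[1],b[2]+.001)],xatol=1e-5))
    return r.x,-r.fun
E
cat > run1.py <<'E'
from workcell import imaging
import pickle
from fit import *
V={'w1':(grad('pics/w1.png'),pickle.load(open('w1.pkl','rb')),True),'w2':(grad('pics/w2.png'),pickle.load(open('w2.pkl','rb')),True),
'top':(grad('pics/top0.png',.7),imaging.camera_model('top'),False),'scene':(grad('pics/scene0.png',.7),imaging.camera_model('scene'),False)}
O={'popper_lid':((.448,.12),.017,[.083],['w1','w2']),'jar_lid':((.387,.307),.017,[.05],['w2']),'blue_lid':((.37,-.313),.017,[.073],['w1','w2']),
'red_lid':((.451,-.106),.017,[.061],['w1','w2']),'popper':((.683,.142),.115,[.08,.076],['w2']),'jar':((.546,-.403),.125,[.048,.043],['w1']),
'blue_bowl':((.681,-.138),.08,[.07,.065],['w1','w2']),'red_bowl':((.553,.420),.07,[.058,.053],['w2'])}
for k,(c,z,r,vs) in O.items():
    print(k,end=' ')
    for v in vs+['top','scene']:
        x,s=fitxy([V[v]],c,r,z); print(v,x.round(4),round(float(s),0),end=' | ')
    print()
E
python3 run1.py
```

```text
popper_lid w1 [0.4443 0.1227] 58.0 | w2 [0.4428 0.1232] 48.0 | top [0.4448 0.126 ] 40.0 | scene [0.4441 0.1239] 78.0 | 
jar_lid w2 [0.3844 0.3099] 116.0 | top [0.3835 0.3095] 142.0 | scene [0.388  0.3088] 140.0 | 
blue_lid w1 [ 0.3676 -0.3119] 131.0 | w2 [ 0.3676 -0.3075] 134.0 | top [ 0.3671 -0.3109] 108.0 | scene [ 0.3686 -0.3115] 148.0 | 
red_lid w1 [ 0.4493 -0.106 ] 123.0 | w2 [ 0.4492 -0.1017] 120.0 | top [ 0.4494 -0.1035] 103.0 | scene [ 0.4498 -0.1042] 146.0 | 
popper w2 [0.6799 0.1464] 135.0 | top [0.6802 0.1424] 103.0 | scene [0.6852 0.1452] 117.0 | 
jar w1 [ 0.543  -0.4033] 91.0 | top [ 0.5475 -0.4082] 80.0 | scene [ 0.54   -0.4015] 112.0 | 
blue_bowl w1 [ 0.6784 -0.1368] 118.0 | w2 [ 0.6781 -0.1365] 100.0 | top [ 0.6724 -0.131 ] 101.0 | scene [ 0.6772 -0.1333] 123.0 | 
red_bowl w2 [0.5503 0.4242] 133.0 | top [0.5512 0.4256] 123.0 | scene [0.5484 0.4255] 136.0 |
```

```bash
cat > run2.py <<'E'
from workcell import env, solver, imaging
import cv2, numpy as np, pickle
from fit import *
R=np.array([[1,0,0],[0,-1,0],[0,0,-1.]])
O=[('red_bowl',(.550,.424),.07,[.058,.053]),('jar_lid',(.384,.309),.017,[.05]),('popper_lid',(.4435,.123),.017,[.083]),('popper',(.681,.145),.115,[.08,.076]),
('blue_bowl',(.678,-.1365),.08,[.07,.065]),('red_lid',(.4493,-.105),.017,[.061]),('blue_lid',(.3676,-.311),.017,[.073]),('jar',(.543,-.403),.125,[.048,.043])]
res={}
for k,c,z,r in O:
    for dx in (.05,.03,.01,-.02,-.05):
        p=(c[0]-dx,c[1],z+.21)
        if solver.solve_ik(p,R) is None: continue
        try: env.move_pose(p,R); break
        except env.PlanningError as e: print(k,dx,e)
    env.hold(.15)
    m=imaging.camera_model('wrist'); f=imaging.grab_frame('wrist')
    fn=f'pics/v_{k}.png'; cv2.imwrite(fn,f[:,:,::-1]); pickle.dump(m,open(f'v_{k}.pkl','wb'))
    msk=lambda q:(q[:,1]<255)|((q[:,0]>245)&(q[:,0]<405)&(q[:,1]<335))
    x,s=fitxy([(grad(fn),m,True)],c,r,z,.01,msk); res[k]=x
    print(k,'dx',dx,x.round(4),round(float(s)),env.observe()['time'])
pickle.dump(res,open('res.pkl','wb'))
E
python3 run2.py
cat > ov.py <<'E'
import sys
exec(open('run2.py').read().split("res={}")[0])
res=pickle.load(open('res.pkl','rb'))
def ov(names,out):
    T=[]
    for k in names:
        _,c,z,r=[o for o in O if o[0]==k][0]; im=cv2.imread(f'pics/v_{k}.png'); m=pickle.load(open(f'v_{k}.pkl','rb'))
        for rr in r:
            for a in proj(m,circle((*res[k],z),rr,60),True): cv2.circle(im,(int(round(a[0])),int(round(a[1]))),1,(255,0,255),-1)
        if 'lid' in k:
            a=proj(m,np.array([*res[k],.053]),True); cv2.drawMarker(im,tuple(int(round(q)) for q in a),(0,255,0),1,8)
        T.append(im[:340,100:540])
    a=np.vstack([np.hstack(T[:2]),np.hstack(T[2:])]); cv2.imwrite(out,cv2.resize(a,(776,600)))
ov(['popper_lid','jar_lid','blue_lid','red_lid'],'pics/ovl.png'); ov(['popper','jar','blue_bowl','red_bowl'],'pics/ovv.png')
E
python3 ov.py
```

```text
red_bowl dx 0.05 [0.5506 0.4236] 135 5.5
jar_lid dx 0.05 [0.3822 0.3114] 116 6.55
popper_lid dx 0.05 [0.4432 0.1255] 38 7.55
popper dx 0.05 [0.6799 0.1464] 135 8.7583
blue_bowl dx 0.05 [ 0.6785 -0.1365] 126 10.05
red_lid dx 0.05 [ 0.4482 -0.1045] 113 11.2
blue_lid dx 0.05 [ 0.3661 -0.3121] 114 12.2917
jar dx 0.05 [ 0.543  -0.4031] 89 13.3917
```

View pics/ovl.png

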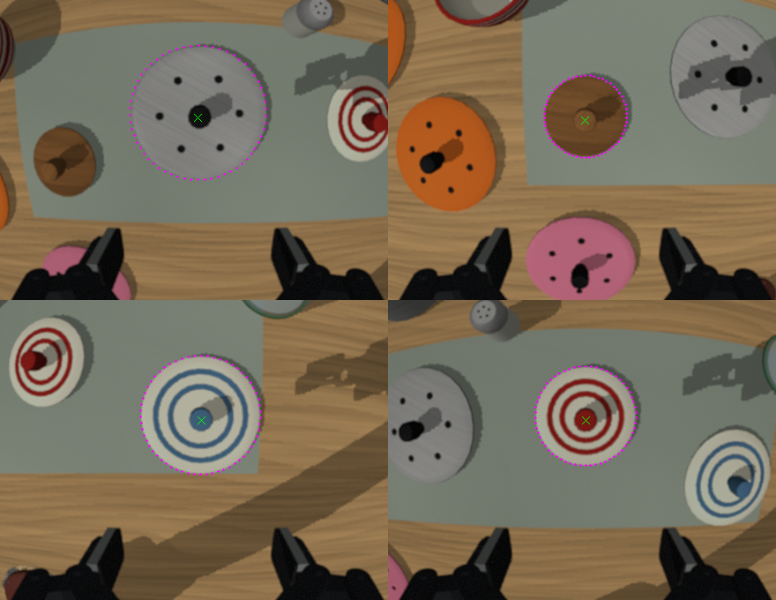

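View pics/ovv.png

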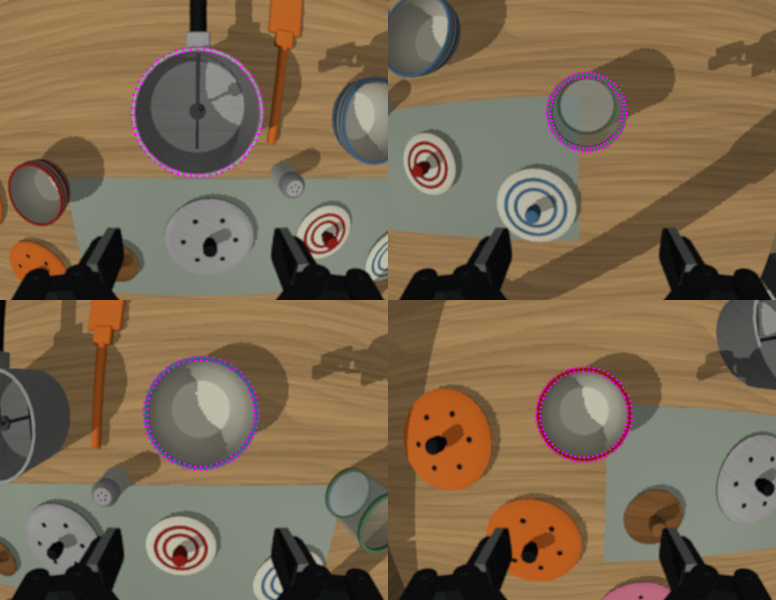

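The circle overlays match every rim and disc to within about 1 px. I'll start with the steel lid.

```bash
cat > job.py <<'E'
from workcell import env, solver, imaging
import cv2, numpy as np, pickle
from fit import *
np.set_printoptions(precision=4,suppress=True)
R=np.array([[1,0,0],[0,-1,0],[0,0,-1.]])
res=pickle.load(open('res.pkl','rb')); res['popper_lid']=np.array([.444,.124])
H={'popper':.115,'jar':.125,'blue_bowl':.08,'red_bowl':.07}; RAD={'popper_lid':.083,'jar_lid':.05,'blue_lid':.073,'red_lid':.061}
GZ=.049
def st(tag,f0=0):
    o=env.observe(); print(tag,'t',round(o['time'],2),o['eef_pos'],'F',np.round(o['contact_force']-f0,2),'T',o['torque'],'w',round(o['gripper_width'],4)); return o
def pick(lid,f=50):
    x,y=res[lid]
    env.set_gripper(.055,f)
    env.move_pose((x,y,.16),R); env.move_linear((x,y,GZ+.012),.12); env.hold(.1)
    o=st('above'); f0=o['contact_force'].copy()
    env.move_linear((x,y,GZ),.05); st('down',f0)
    env.set_gripper(.0,f); st('grip',f0)
    env.move_linear((x,y,.10),.06); env.hold(.2); st('lift',f0)
    m=imaging.camera_model('wrist'); im=imaging.grab_frame('wrist')
    cv2.imwrite(f'pics/g_{lid}.png',im[:,:,::-1]); pickle.dump((m,env.observe()['eef_pos']),open(f'g_{lid}.pkl','wb'))
    env.move_linear((x,y,.24),.2)
E
python3 - <<'E'
from job import *
pick('popper_lid')
E
```

```text
above t 16.88 [0.4445 0.1241 0.0617] F [-0.47  0.14  0.63] T [-0.0338 -0.0396  0.0204] w 0.0551
down t 17.27 [0.4437 0.1239 0.0486] F [ 0.83 -0.51 -0.41] T [0.0229 0.0007 0.0063] w 0.0549
grip t 17.65 [0.4441 0.124  0.0493] F [-0.33  0.68  2.95] T [-0.0942  0.0976 -0.0296] w 0.0247
lift t 18.85 [0.4438 0.124  0.0996] F [ 0.7   0.43 -3.75] T [ 0.0381 -0.0678  0.0102] w 0.0246
```

View pics/g_popper_lid.png

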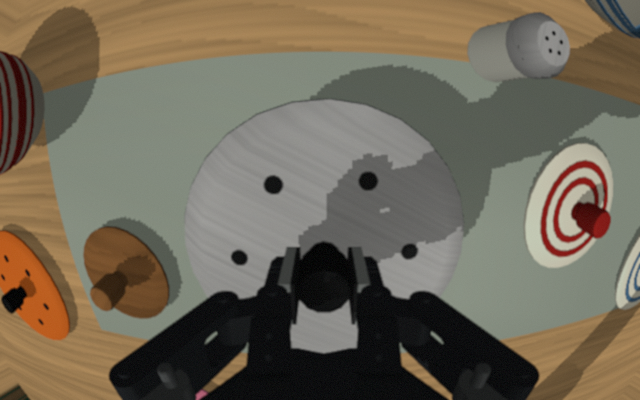

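The lid is held level, the knob is between the pads at (323,275) and nothing else moved. Next I'll fit the held disc, then place it.

```bash
cat >> job.py <<'E'
def heldoff(lid):
    m,e=pickle.load(open(f'g_{lid}.pkl','rb'))
    z=e[2]-GZ+.017
    mask=lambda q:(q[:,1]<270)&((q[:,1]<240)|(abs(q[:,0]-323)>150))
    x,s=fitxy([(grad(f'pics/g_{lid}.png'),m,True)],e[:2],[RAD[lid]],z,.008,mask)
    print('held offset from TCP (x,y)',x-e[:2],'score',s); return x-e[:2]
def place(lid,ves,off,f=50):
    t=res[ves]-off; h=H[ves]; seat=h+GZ-.010   # lid bottom was at 0 for TCP z=GZ; plug 10 mm
    env.move_pose((*t,.24 if h<.1 else .27),R); 
    env.move_linear((*t,seat+.03),.15); env.hold(.25)
    o=st('over'); f0=o['contact_force'].copy()
    env.move_linear((*t,seat+.006),.05); o=st('in',f0)
    z=seat+.006
    while z>seat-.003:
        z-=.001; env.move_linear((*t,z),.03); env.hold(.08); o=env.observe(); F=o['contact_force']-f0
        print(round((z-seat)*1000,1),np.round(F,1),end='; ')
        if F[2]>4 or np.hypot(F[0],F[1])>6: break
    print(); st('seat',f0)
    return t,z,f0
def release(t,z,ves,f0):
    env.set_gripper(.035,20); env.hold(.1); st('open1',f0)
    env.set_gripper(.055); env.move_linear((*t,z+.07),.12); env.move_linear((*t,.26),.25); 
def look(ves,name):
    c=res[ves]; env.move_pose((c[0]-.05,c[1],H[ves]+.23),R); env.hold(.15)
    m=imaging.camera_model('wrist'); im=imaging.grab_frame('wrist'); cv2.imwrite(f'pics/{name}.png',im[:,:,::-1]); pickle.dump(m,open(f'{name}.pkl','wb'))
E
python3 - <<'E'
from job import *
heldoff('popper_lid')
E
```

```text
held offset from TCP (x,y) [-0.002  -0.0001] score 53.01698303222656
```

Run:
```python
from job import *
t,z,f0=place('popper_lid','popper',np.array([-.0013,0]))
m=imaging.camera_model('wrist'); im=imaging.grab_frame('wrist'); cv2.imwrite('pics/s_popper.png',im[:,:,::-1])
pickle.dump((t,z,f0),open('pl.pkl','wb'))
```

```text
over t 21.68 [0.6817 0.1466 0.1853] F [ 0.06  0.04 -2.8 ] T [-0.009   0.003   0.0254] w 0.0248
in t 22.31 [0.6812 0.1464 0.1598] F [-0.59  0.32 -0.18] T [-0.0255 -0.0225  0.0341] w 0.0245
5.0 [-0.5  0.4  0.4]; 4.0 [-0.4  0.6  0.7]; 3.0 [-0.1 -1.1  0.6]; 2.0 [0.2 0.2 0.2]; 1.0 [-0.3  0.2  1. ]; 0.0 [-0.2 -0.6  3. ]; -1.0 [-2.2 -1.   8.8]; 
seat t 24.64 [0.6814 0.1465 0.1545] F [-2.24 -0.98  8.81] T [-0.1897  0.4856  0.0184] w 0.0245
```

View pics/s_popper.png

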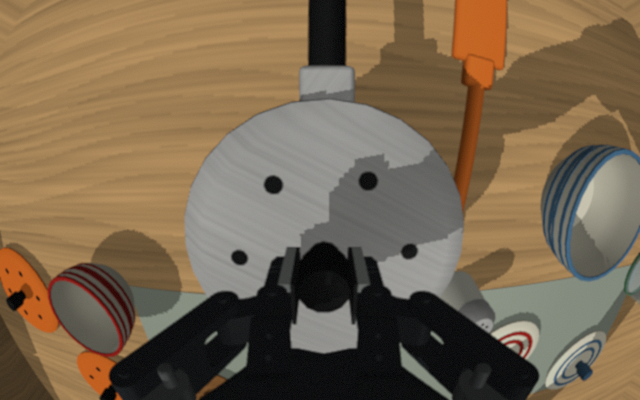

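Contact came at the seat height, so the lid is resting on the rim over the popper. I'll release it, check, then pick the wooden lid.

```bash
cat >> job.py <<'E'
def check(name,ves,lid):
    m=pickle.load(open(f'{name}.pkl','rb'))
    msk=lambda q:(q[:,1]<255)|((q[:,0]>245)&(q[:,0]<405)&(q[:,1]<335))
    g=[(grad(f'pics/{name}.png'),m,True)]
    for dz in (0,.007,.014):
        x,s=fitxy(g,res[ves],[RAD[lid]],H[ves]+dz,.01,msk); print('lid at z rim+',dz,x,'err',x-res[ves],s)
E
python3 - <<'E'
from job import *
release(*pickle.load(open('pl.pkl','rb'))[:2],'popper',pickle.load(open('pl.pkl','rb'))[2])
look('popper','c_popper'); check('c_popper','popper','popper_lid')
pick('jar_lid'); heldoff('jar_lid')
E
```

```text
open1 t 25.06 [0.6812 0.1464 0.1526] F [-0.02 -0.17  1.8 ] T [ 0.0365 -0.0153 -0.0256] w 0.0353
lid at z rim+ 0 [0.6802 0.1472] err [0.0004 0.0008] 108.03797149658203
lid at z rim+ 0.007 [0.6806 0.1473] err [0.0008 0.0009] 89.6744613647461
lid at z rim+ 0.014 [0.681  0.1504] err [0.0012 0.004 ] 62.76973342895508
above t 29.72 [0.3828 0.3117 0.0618] F [-0.28  0.32 -0.22] T [-0.0369  0.0195 -0.0618] w 0.0547
down t 30.11 [0.382  0.3112 0.0486] F [-0.14  0.32 -0.11] T [ 0.0186 -0.0028  0.0198] w 0.0548
grip t 30.48 [0.3824 0.3116 0.0493] F [ 0.52 -0.5   1.38] T [-0.056  -0.0016  0.0317] w 0.0246
lift t 31.68 [0.3821 0.3112 0.0996] F [ 0.42 -0.82 -0.45] T [-0.0474 -0.0227 -0.0098] w 0.0245
held offset from TCP (x,y) [ 0.0001 -0.0001] score 104.9823226928711
```

View pics/c_popper.png

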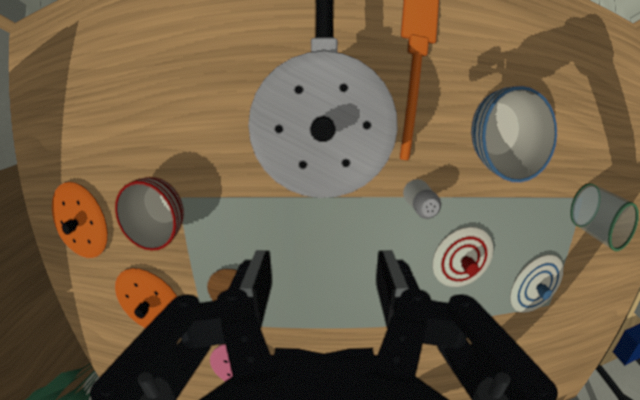

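View pics/g_jar_lid.png

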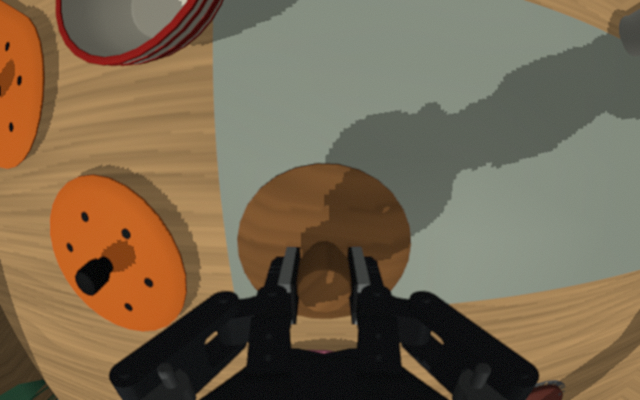

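The steel lid is centred on the popper (knob at (322,129)) and the wooden lid is held level. The jar comes next.

Run:
```python
from job import *
t,z,f0=place('jar_lid','jar',np.array([0,0]))
m=imaging.camera_model('wrist'); im=imaging.grab_frame('wrist'); cv2.imwrite('pics/s_jar.png',im[:,:,::-1])
pickle.dump((t,z,f0),open('pl.pkl','wb'))
```

```text
over t 36.08 [ 0.5435 -0.4035  0.1953] F [ 0.7   1.32 -1.3 ] T [ 0.0461 -0.0027 -0.0107] w 0.0246
in t 36.72 [ 0.5431 -0.4032  0.1698] F [-0.38 -0.65  0.43] T [0.0467 0.0069 0.0071] w 0.0246
5.0 [-0.5 -0.3  0.3]; 4.0 [-0.4 -1.4  0.2]; 3.0 [-1.  -1.7  0.4]; 2.0 [-0.5 -1.8 -0. ]; 1.0 [-0.4 -1.2 -0.2]; 0.0 [-0.4 -1.2  2.5]; -1.0 [-2.4 -0.2  6.1]; 
seat t 39.05 [ 0.5433 -0.4033  0.1644] F [-2.37 -0.23  6.08] T [ 0.1759  0.2622 -0.0046] w 0.0245
```

View pics/s_jar.png

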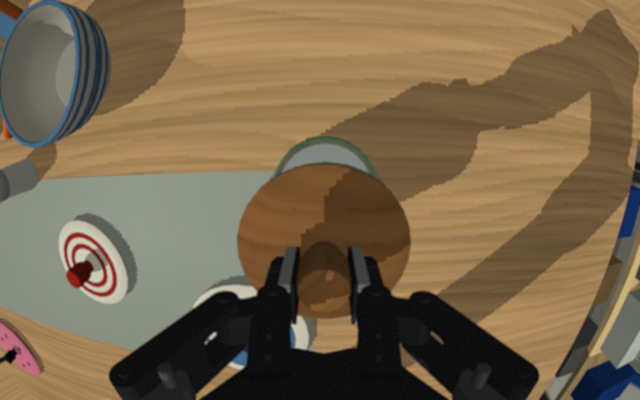

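The lid made contact at the seat height. The green ring showing at (325,140) is the jar's base. I'll release it, check, and go for the blue lid.

Run:
```python
from job import *
t,z,f0=pickle.load(open('pl.pkl','rb'))
release(t,z,'jar',f0)
look('jar','c_jar'); check('c_jar','jar','jar_lid')
pick('blue_lid'); heldoff('blue_lid')
```

```text
open1 t 39.47 [ 0.5429 -0.4031  0.1626] F [-0.28 -1.01  0.74] T [ 0.0483 -0.0118 -0.0193] w 0.035
lid at z rim+ 0 [ 0.5427 -0.4028] err [-0.0003  0.0003] 105.38137817382812
lid at z rim+ 0.007 [ 0.5436 -0.403 ] err [0.0006 0.0001] 94.33670043945312
lid at z rim+ 0.014 [ 0.5462 -0.4041] err [ 0.0032 -0.001 ] 74.18367767333984
above t 43.77 [ 0.3666 -0.3125  0.0618] F [-0.38  0.79  0.41] T [0.0025 0.0201 0.0299] w 0.0551
down t 44.17 [ 0.3659 -0.3119  0.0486] F [ 0.18 -0.5  -1.01] T [-0.0065  0.0694 -0.0181] w 0.0551
grip t 44.54 [ 0.3662 -0.3123  0.0493] F [-0.26 -0.65  1.74] T [0.0231 0.0695 0.0322] w 0.0246
lift t 45.74 [ 0.3659 -0.312   0.0996] F [ 0.2  -0.09 -2.85] T [ 0.0647  0.0166 -0.0595] w 0.0248
held offset from TCP (x,y) [-0.0007  0.0005] score 95.81705474853516
```

View pics/c_jar.png

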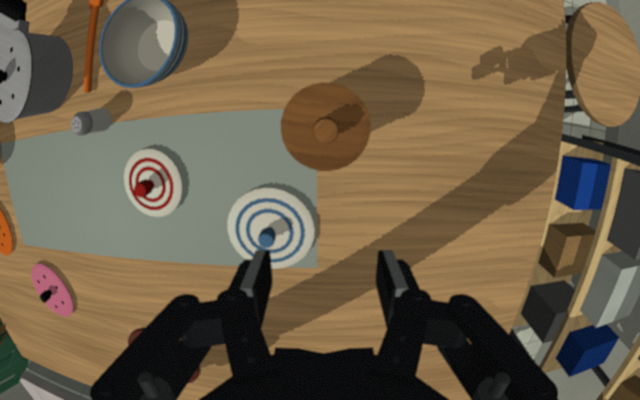

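View pics/g_blue_lid.png

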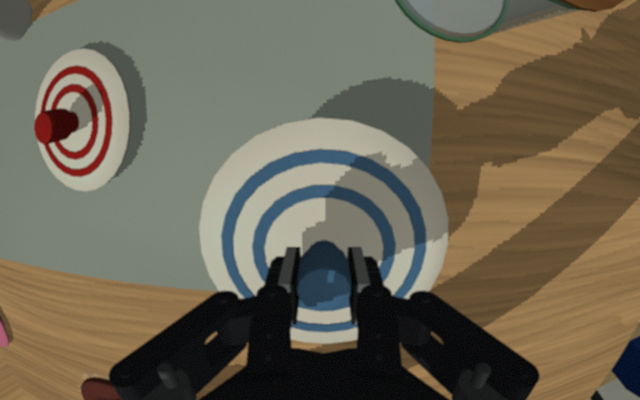

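The jar lid is seated and centred, with its knob at (325,131). The blue lid is held and level.

Run:
```python
from job import *
t,z,f0=place('blue_lid','blue_bowl',np.array([-.0005,0.0003]))
m=imaging.camera_model('wrist'); im=imaging.grab_frame('wrist'); cv2.imwrite('pics/s_blue.png',im[:,:,::-1])
pickle.dump((t,z,f0),open('pl.pkl','wb'))
```

```text
over t 48.99 [ 0.6796 -0.1369  0.1503] F [ 0.09  0.7  -3.41] T [ 0.0541  0.0173 -0.0304] w 0.0248
in t 49.62 [ 0.6791 -0.1368  0.1247] F [ 1.29 -0.19  0.69] T [-0.0184 -0.0714 -0.0104] w 0.0245
5.0 [-0.1 -0.3 -0.3]; 4.0 [ 0.1 -0.9  0.9]; 3.0 [-0.4 -0.5  0.7]; 2.0 [-0.9 -1.2  0.4]; 1.0 [ 0.7 -1.   1.1]; -0.0 [-2.5 -0.4  7.9]; 
seat t 51.62 [ 0.6793 -0.1368  0.1201] F [-2.51 -0.41  7.85] T [0.0722 0.4601 0.0326] w 0.0247
```

View pics/s_blue.png

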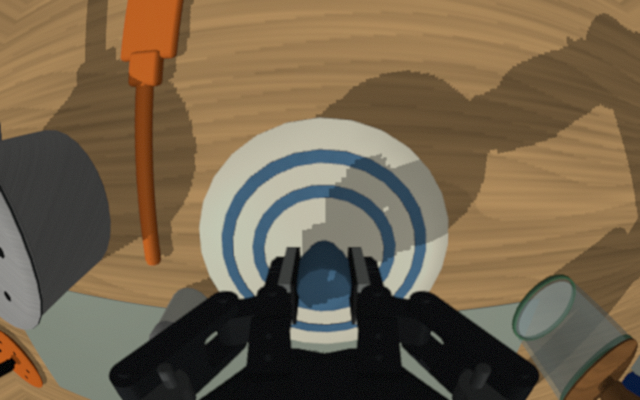

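The contact is again at the seat height and the neighbours are clear. I'll release it, check, and pick the red lid.

Run:
```python
from job import *
t,z,f0=pickle.load(open('pl.pkl','rb'))
release(t,z,'blue_bowl',f0)
look('blue_bowl','c_blue'); check('c_blue','blue_bowl','blue_lid')
pick('red_lid'); heldoff('red_lid')
```

```text
open1 t 52.04 [ 0.679  -0.1368  0.1186] F [-0.15 -0.37  3.59] T [-0.0345 -0.0336  0.0507] w 0.035
lid at z rim+ 0 [ 0.6787 -0.1361] err [0.0002 0.0005] 145.3953094482422
lid at z rim+ 0.007 [ 0.6794 -0.1362] err [0.0009 0.0003] 145.21279907226562
lid at z rim+ 0.014 [ 0.6783 -0.137 ] err [-0.0002 -0.0004] 86.4164810180664
above t 56.36 [ 0.4488 -0.1047  0.0617] F [ 0.04 -0.31 -0.22] T [ 0.004  -0.0033  0.0191] w 0.0553
down t 56.75 [ 0.4479 -0.1044  0.0486] F [-0.14  0.42  0.52] T [0.0275 0.0197 0.0332] w 0.0551
grip t 57.12 [ 0.4483 -0.1046  0.0493] F [-0.03  0.47  3.51] T [0.0183 0.0487 0.0419] w 0.0244
lift t 58.33 [ 0.448  -0.1044  0.0996] F [-0.77 -0.13 -1.17] T [ 0.0601  0.0141 -0.0036] w 0.0245
held offset from TCP (x,y) [-0.0004  0.0001] score 91.45536804199219
```

View pics/c_blue.png

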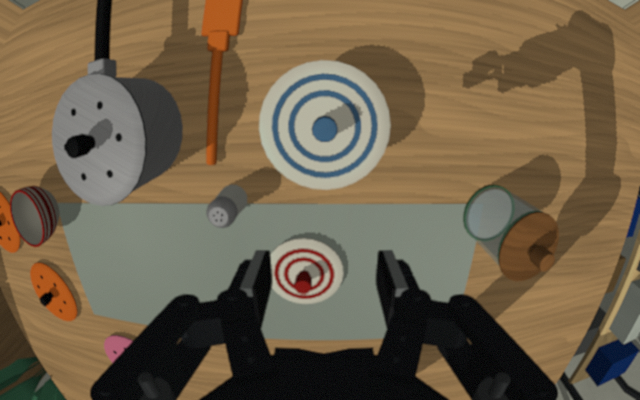

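View pics/g_red_lid.png

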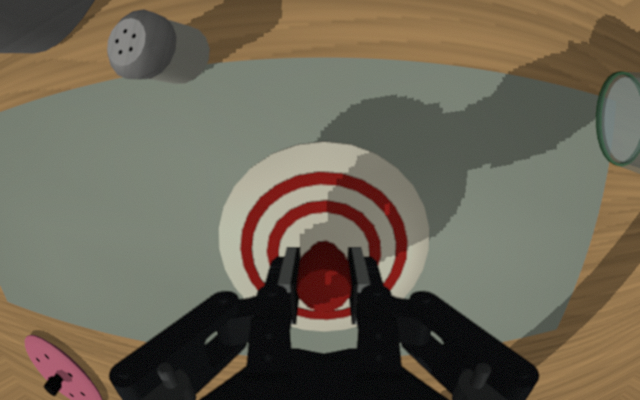

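The blue lid is seated and centred, with its knob at (324,129). The red lid is held and level, so I'll place it.

Run:
```python
from job import *
t,z,f0=place('red_lid','red_bowl',np.array([-.0004,0]))
m=imaging.camera_model('wrist'); im=imaging.grab_frame('wrist'); cv2.imwrite('pics/s_red.png',im[:,:,::-1])
pickle.dump((t,z,f0),open('pl.pkl','wb'))
```

```text
over t 62.24 [0.5514 0.424  0.1402] F [ 0.44 -0.86 -1.88] T [-0.0379 -0.0251  0.0037] w 0.0246
in t 62.88 [0.551  0.4236 0.1147] F [-0.51  1.67  0.15] T [-0.0013 -0.0109 -0.023 ] w 0.0246
5.0 [ 0.5  1.6 -1.1]; 4.0 [-0.9  0.5  0.2]; 3.0 [ 0.1  2.1 -0.9]; 2.0 [-0.1  0.9  0.4]; 1.0 [-0.2  0.3 -0. ]; 0.0 [-2.  -0.7  6.7]; 
seat t 64.88 [0.5511 0.4237 0.11  ] F [-1.99 -0.7   6.66] T [-0.4234  0.3908  0.0375] w 0.0249
```

View pics/s_red.png

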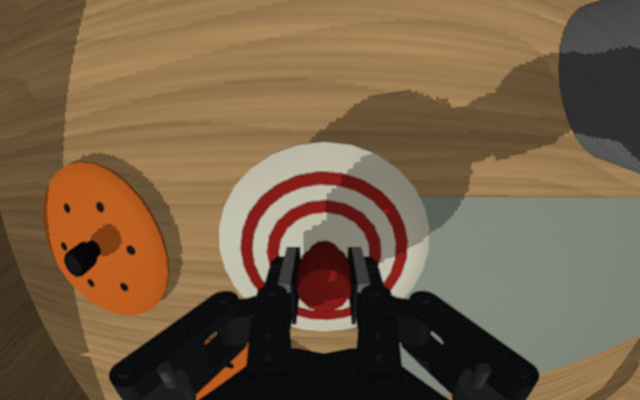

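The red lid is seated over the bowl. I'll release it and check everything from all the cameras, with the arm out of the way.

Run:
```python
from job import *
t,z,f0=pickle.load(open('pl.pkl','rb'))
release(t,z,'red_bowl',f0)
look('red_bowl','c_red'); check('c_red','red_bowl','red_lid')
env.move_pose((.45,.0,.35),R); env.hold(.3); st('end')
s=imaging.grab_frame('scene'); t=imaging.grab_frame('top')
cv2.imwrite('pics/scene1.png',s[:,:,::-1]); cv2.imwrite('pics/top1.png',t[:,:,::-1])
cv2.imwrite('pics/scene1z.png',cv2.resize(s[140:350,150:450,::-1],(800,560),interpolation=cv2.INTER_CUBIC))
```

```text
open1 t 65.29 [0.551  0.4235 0.1085] F [-0.8   1.04  2.27] T [-0.0295 -0.0674 -0.0019] w 0.0348
lid at z rim+ 0 [0.5505 0.4244] err [-0.0002  0.0008] 143.25697326660156
lid at z rim+ 0.007 [0.5512 0.4244] err [0.0005 0.0008] 142.5529327392578
lid at z rim+ 0.014 [0.5514 0.4239] err [0.0008 0.0003] 98.16497039794922
end t 69.28 [0.4502 0.0005 0.3499] F [-0.17 -0.11 -0.21] T [ 0.0383 -0.0487 -0.0056] w 0.0548
```

View pics/c_red.png

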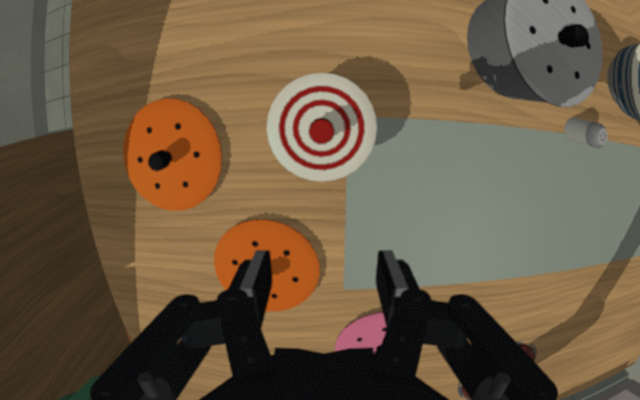

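View pics/scene1z.png

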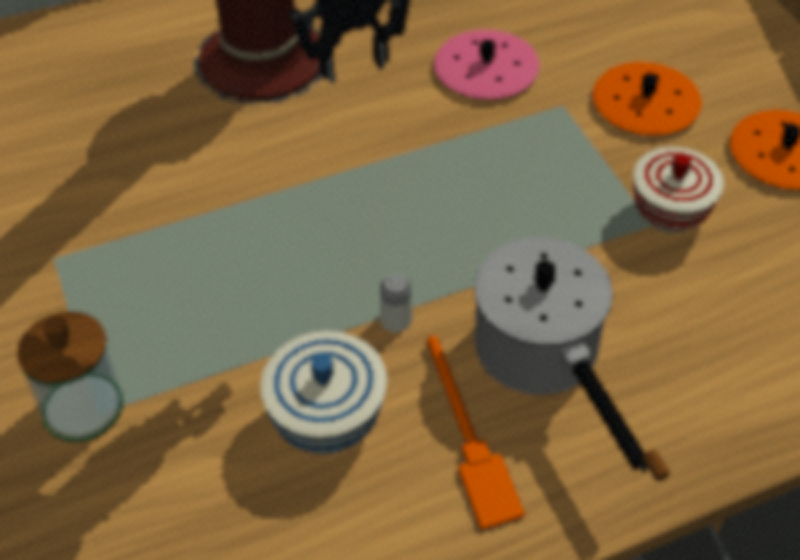

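View pics/top1.png

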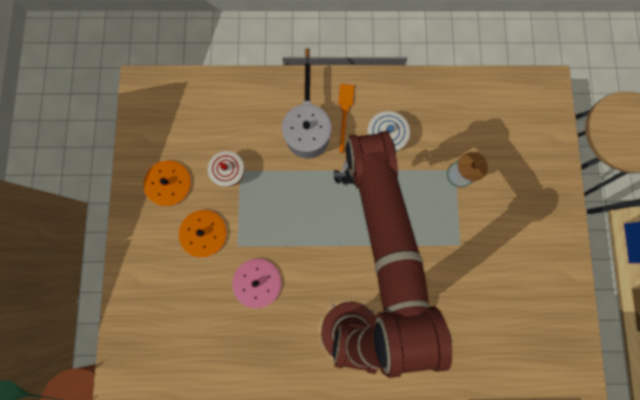

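All four lids sit level on their own vessels. The shaker at (395,300) in the scene zoom, the spatula and the look-alikes haven't moved. Handing in.

```bash
python3 -c "
from workcell import env,close_job
close_job()"
```

```text
the job is handed in; nothing more can be done
```

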